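Snap two cleaned probes into the clip rail

TASK

Take the long and the short steel probe out of their drying troughs and press each one sideways into its own pair of spring clips on the rail, the long probe in the wide pair and the short probe in the narrow pair, until both of its clips have snapped and it sits fully home along its whole length; either way round will do. A trough lets you hold a probe only near an end and the rail only in the middle, so change your grip on the vee rest. Press steadily: a probe must never be rammed or pressed against the rail with more than about 80 N, and leave the wash bottle, beaker and timer where they stand.

Things in the scene. Friction and masses are not known exactly. Their poses are not given: they have to be found in the camera images.
- long_probe: Steel rod, 190 mm long, 14 mm in diameter, round ends, a 35 mm ribbed black sleeve (same diameter) near its +y end; about 0.11 kg. Origin in the middle of its axis, y along the rod. Starts level in the long trough.
- short_probe: The same, but 150 mm long, about 0.09 kg. Origin in the middle of its axis, y along the rod. Starts level in the short trough.
- long_trough: Fixed white drying trough, 92 mm long (y) by 34 mm wide (x), 68 mm high, on a 70 mm wide foot 6 mm high. Its channel, open at the top and both ends, is 18 mm wide with its floor at 43 mm, so a probe's axis lies at 50 mm, its top 11 mm below the walls' top: only its ends, which stick out 49 mm, can be held. Origin at the middle of its underside on the bench; channel along y.
- short_trough: The same for the short probe: 60 mm long (y), so that 45 mm of the probe stick out at each end. Origin at the middle of its underside; channel along y. The two troughs and the rest change places from run to run.
- rest: Fixed grey vee rest: a foot plate 60 by 84 by 8 mm with two black 90-degree vee blocks, each 12 mm wide along y, centred at y = -32 and +32 mm (top of the vees at about 62 mm). A probe laid in the vees lies along y with its axis 50 mm above the bench, and can be held in the middle between the vees (52 mm free) or at its ends. Origin at the middle of its underside.
- rail: Fixed aluminium clip rail, 384 mm long (its y), turned up to 0.12 rad. Origin on the bench below the line of the probes' axes when home, 70 mm up. Probes are pressed in along its +x, away from the robot. Its bar stands at x = 58 to 72, z = 55 to 85 mm. Four sprung steel clips, 20 mm wide, on arms before the bar, open to -x; between the clips of a pair fingers can straddle the rod.
- middle_cheek (a point): Centre of the middle of three grey upright cheeks (78 mm along rail x, 5 mm thick, 34 mm high, x = -14 to 64 mm from the probes' line) that bound the two places at rail y = -187, -20 and 187 mm, leaving about 6 mm beyond each end of a probe. Axes as the rail.
- clip (a point): Nominal throat of the wide pair's +y clip: jaw tips 8 mm apart at rest, 7.5 mm before the axis of a probe that is home; all clips alike. Smooth flared mouth, 32 mm high, begins 20 mm before this. The push on a probe rises over some 5 mm to about 20 N for both clips together, drops as the jaws snap over it, then rises steeply on hard stops some 16 mm after first touch: home.
- long_seat (a point): Nominal place of the middle of the long probe when home (70 mm above the bench, rail y = +83.5 mm). Each pair's depth was set by hand: both its clips and their stops lie up to 6 mm nearer or farther in rail x than nominal, which only touch or a close look tells. Axes as the rail: y along the probe, x the pressing direction. Its clips are centred at y = -72 and +72 mm from here: the wide pair.
- short_seat (a point): Nominal place of the middle of the short probe when home (rail y = -103.5 mm, 70 mm up); its depth too may differ by up to 6 mm. Axes as the rail. Its clips are centred at y = -52 and +52 mm from here: the narrow pair.
- wash_bottle: Bystander: white wash bottle, 66 mm in diameter, about 165 mm high, with a spout. Origin at the middle of its underside. Leave alone.
- beaker: Bystander: glass beaker, 72 mm in diameter, 90 mm high. Origin at the middle of its underside. Leave alone.
- timer: Bystander: grey bench timer, 75 by 110 by 28 mm. Origin at the middle of its underside. Leave alone.

How it is judged (in metres and radians):
At the end, for the whole second after the job is handed in: Each probe is home in its own pair of clips and still: its middle within 10 mm of its nominal seat in the pressing direction, 4 mm in height and 8 mm along the rail, and its axis within 0.04 rad of the rail's direction (so both its clips hold it) (angle between the y axis of long_probe and the y axis of long_seat, either way round below 0.04 rad and linear speed of each of long_probe, short_probe below 0.02 m/s and x of long_probe in the frame of long_seat between -0.01 and 0.01 m and y of long_probe in the frame of long_seat between -0.008 and 0.008 m and z of long_probe in the frame of long_seat between -0.004 and 0.004 m and angle between the y axis of short_probe and the y axis of short_seat, either way round below 0.04 rad and x of short_probe in the frame of short_seat between -0.01 and 0.01 m and y of short_probe in the frame of short_seat between -0.008 and 0.008 m and z of short_probe in the frame of short_seat between -0.004 and 0.004 m); the robot touches nothing.
It fails at once if a probe is pressed against the rail with more than 90 N (contact force between any of long_probe, short_probe and rail above 90 N).
It fails at once if the wash bottle, beaker or timer is moved more than 30 mm (distance of any of wash_bottle, beaker, timer from where it was at the start of the episode above 0.03 m).
It also fails if it takes over 72 s, if anything falls off the work surface, if the arm or the gripper's body presses on something with over 40 N, if the wrist force passes 120 N, or if a joint passes its speed limit or range.

ROBOT

A 6-joint arm with a two-finger parallel gripper is mounted at the origin on the work surface. World frame = base frame: x ahead of the robot, y to its left, z up, the work surface at z = 0. Lengths are in mm, angles in degrees, forces in N, time in s.
With the tool pointing down it reaches from about 275 to 1000 mm from the base axis. Payload 8.4 kg.
Tool frame: the origin (TCP) lies on the centre line of the jaws, within the pads' length; the fingertips stand 22 mm ahead of it and the grasp point (between the pads) lies 3 mm ahead of it; z points along the fingers, y is the line along which they close (so a half turn about z gives the same grasp; the last joint's range is limited). The gripper opens to 85 mm and grips with 20 to 120 N. Pads are 22 mm wide; open, the fingers measure 114 mm over their backs; the gripper's body (76 mm by 85 mm) begins 54 mm behind the grasp point. The pads swing forward as they close: fully open they stand 13 mm farther back than shut.
Start: joints at [-73.075, 20.225, 93.587, -0, 66.188, -0.138], TCP at [183.385, -597.493, 253.281] pointing down, gripper open.
Joint ranges: [-150.9, 150.9], [-52.94, 120.26], [3.33, 152.33], [-74.26, 254.26], [0, 154.13], [-172.89, 172.89]. Speed limits (degrees/s): [127.2, 127.2, 159.86, 180, 180, 180].

INTERFACE

Orientations are given as a 3x3 rotation matrix whose columns are the frame's x, y, z axes.
In Python, from workcell import env gives the robot as it stands. The module is installed in compiled form; this text tells all that it offers.
- The arm moves only by the tool apply_moves, never from a script. Its argument "plan" is a list of rows, each an object with "grip": the closure, from -1 (fully open) to 1 (shut); "delta_pos": the shift along the world's x, y, z in cm, a list of three; "twist": the turn, a rotation vector about the world's x, y, z in rad, a list of three. In form: [{"grip": grip, "delta_pos": [dx, dy, dz], "twist": [rx, ry, rz]}, ...]. A call has 1 to 8 rows; each row is the pose to reach, as a shift and turn from the pose commanded when the call began; what a row does not reach only later rows make up. A row lasts 1/10 s, in which the tool goes at most 50 mm and 8.59 degrees, less where a joint would pass 70% of its speed; a pose out of reach is approached as far as the arm can. A call with a gripper value outside its range is refused whole. The fingers move at their own pace and stop on an object; "squeeze" is the grip in N (left out, the last holds). Time passes only in rows, so rows that repeat a pose let the fingers close. It gives the time, the measured TCP pose, the force, the opening and the grip force at its end, in the units of the state.
- env.state(): the state, without advancing time (a new reading comes with each control period).
- env.grab_frame(name): name is "scene" or "top"; returns (picture, depth): 480x640x3 uint8, red, green, blue; 480x640 float32, mm along the optical axis (not along the pixel's ray), 0 where there is no reading.
- env.camera_params(name): a dict with "intrinsics" (3x3 intrinsics, pixels), "T" (4x4, takes a point from camera to world coordinates). Camera axes: x right, y up, looking along -z (the intrinsics and any distortion apply to the point x, -y, -z); pixel columns grow to the right and rows downward; lengths in mm; the calibration is good to about 2 mm. A picture is of the moment at which its call begins. camera_params takes no time and is no camera call.
- env.close_job(): hands the job in; it is judged then, once.
The state is a dict: "t": time; "joints": joint angles; "qd": joint speeds; "joint_efforts": joint torques, N m; "ee_pos": TCP position; "tool_rot": TCP orientation; "ft_force": force on the tool from outside, world axes, zero at the start; "moment": the same for the moment, N m; "finger_gap": finger opening in mm; "finger_force": force on a finger pad.
Only numpy, scipy, OpenCV 4.12 (cv2) and the standard library are available. Lean on these libraries where they do the work, as an engineer would, in place of code of your own. Each camera call takes 0.05 s, during which the arm holds its last target. There are 200 camera calls.

## Working session

There is one attempt and no reset: what is moved stays moved. The work goes in short steps, Python scripts to look and compute and a tool call to move; the robot and the scene stay as the last step left them, time stands still between calls to the robot, and variables do not carry over. Pictures are saved under pics/ and viewed, at most 13 in all, crops included, and the job is handed in when it is done.

Besides the shell and the picture viewer there is one more tool, called after "Call:" in YAML: its name, and indented under it one key for each argument. apply_moves: Moves the arm, as the interface text tells. Its arguments: {"type":"object","properties":{"plan":{"type":"array","items":{"type":"object","properties":{"grip":{"type":"number"},"delta_pos":{"type":"array","items":{"type":"number"}},"twist":{"type":"array","items":{"type":"number"}}}}},"squeeze":{"type":"number"}},"required":["plan"]}

```bash
mkdir -p pics
cat > h.py <<'E'
import numpy as np, cv2
from workcell import env
def grab(n,save=None):
    im,d=env.grab_frame(n)
    if save: cv2.imwrite(f'pics/{save}.png',im[:,:,::-1])
    return im,d
def world(n,d):
    c=env.camera_params(n);K=np.array(c['intrinsics']);T=np.array(c['T'])
    v,u=np.mgrid[0:480,0:640]
    X=(u-K[0,2])/K[0,0]*d;Y=-(v-K[1,2])/K[1,1]*d
    P=np.stack([X,Y,-d,np.ones_like(d)],-1)@T.T
    return P[...,:3]
E
python3 - <<'E'
from h import *
for n in('scene','top'):
    im,d=grab(n,n+'0'); c=env.camera_params(n); print(c)
    np.savez(n+'0.npz',im=im,P=world(n,d),d=d)
print(env.state())
E
```

```text
{'intrinsics': array([[439.19546204,   0.        , 317.353597  ],
       [  0.        , 439.19546204, 235.95224407],
       [  0.        ,   0.        ,   1.        ]]), 'T': array([[-2.30341942e-01, -6.20219135e-01,  7.49847194e-01,
         1.43726902e+03],
       [ 9.73013064e-01, -1.57657917e-01,  1.68492012e-01,
         2.03094089e+02],
       [ 1.37173765e-02,  7.68421893e-01,  6.39796551e-01,
         7.83170248e+02],
       [ 0.00000000e+00,  0.00000000e+00,  0.00000000e+00,
         1.00000000e+00]])}
{'intrinsics': array([[535.13827419,   0.        , 311.9854345 ],
       [  0.        , 535.13827419, 233.54976865],
       [  0.        ,   0.        ,   1.        ]]), 'T': array([[ 2.76266314e-02,  9.81165838e-01, -1.91181506e-01,
         3.65565118e+02],
       [-9.99436846e-01,  2.34676646e-02, -2.39845510e-02,
        -1.56300211e+01],
       [-1.90462386e-02,  1.91736454e-01,  9.81261623e-01,
         1.32488909e+03],
       [ 0.00000000e+00,  0.00000000e+00,  0.00000000e+00,
         1.00000000e+00]])}
{'t': 0.1, 'joints': array([-7.30746739e+01,  2.02589363e+01,  9.36244117e+01,  1.56430504e-03,
        6.61896480e+01, -1.37705016e-01]), 'qd': array([-0.00269599, -0.01944519, -0.12219662, -0.02447147,  0.06141639,
        0.03106331]), 'joint_efforts': array([-2.97130784e-03, -6.06358910e+01, -3.42819428e+01, -1.62279443e-04,
        3.81650316e-03,  2.27271795e-05]), 'ee_pos': array([ 183.27719343, -597.09908371,  252.63520544]), 'tool_rot': array([[ 9.55985783e-01,  2.93412785e-01, -3.47002434e-04],
       [ 2.93412989e-01, -9.55984997e-01,  1.22610696e-03],
       [ 2.80263362e-05, -1.27395584e-03, -9.99999188e-01]]), 'ft_force': array([ 0.39944526,  0.29425593, -0.22387554]), 'moment': array([-0.0073604 ,  0.00302137, -0.00299403]), 'finger_force': 0.0, 'finger_gap': 85.54421240257783}
```

View pics/top0.png

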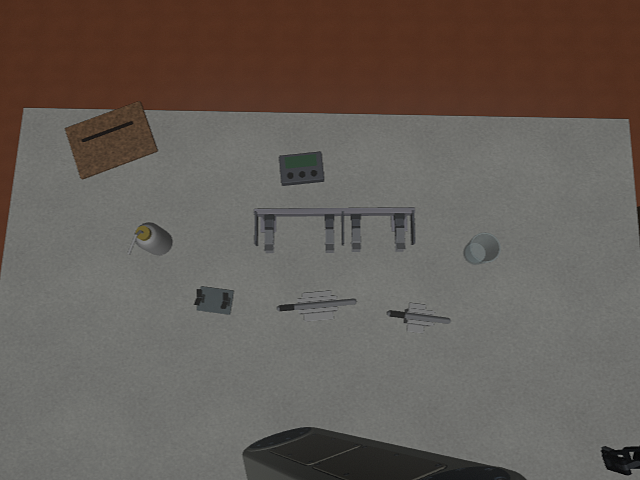

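View pics/scene0.png

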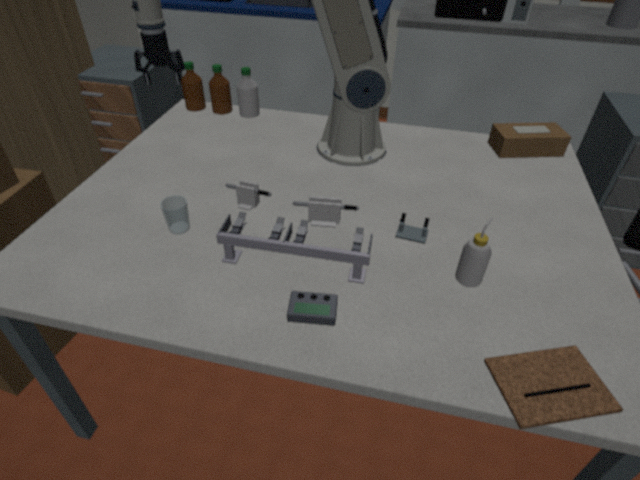

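Run:
```python
from h import *
z=np.load('top0.npz');im=z['im'];P=z['P']
c=cv2.resize(im[195:340,185:435],None,fx=3.2,fy=3.2,interpolation=cv2.INTER_CUBIC)
cv2.imwrite('pics/c0.png',c[:,:,::-1])
Z=P[...,2]
def comp(m,roi,name):
    mm=np.zeros(Z.shape,np.uint8);u0,v0,u1,v1=roi;mm[v0:v1,u0:u1]=m[v0:v1,u0:u1]
    n,l,s,ce=cv2.connectedComponentsWithStats(mm)
    for i in range(1,n):
        if s[i,4]>25:
            Q=P[l==i];(cx,cy),(w,h),a=cv2.minAreaRect(Q[:,:2].astype(np.float32))
            mu=Q[:,:2].mean(0);_,_,V=np.linalg.svd(Q[:,:2]-mu,full_matrices=False)
            print(name,s[i],'rect',np.round([cx,cy,w,h,a],1),'mean',mu.round(1),'z',np.percentile(Q[:,2],[5,50,95]).round(1),'ang',np.degrees(np.arctan2(V[0,1],V[0,0])).round(2))
g=im.astype(int).sum(2)/3
print('bench z',np.median(Z[330:400,200:240]))
comp((Z>30),(180,270,470,340),'h>30')
comp((Z>30)&(g<128),(265,270,470,340),'probe')
comp((g<60),(180,270,470,340),'dark')
comp(Z>3,(180,270,260,340),'rest')
comp(Z>50,(240,195,430,265),'rail50')
comp(Z>78,(240,195,430,265),'rail78')
for k in((317,304),(418,317),(214,300),(300,212),(270,235)): print(k,P[k[1],k[0]].round(1),im[k[1],k[0]])
```

```text
bench z 0.017776791251094437
h>30 [194 289   9  16  94] rect [454.3 283.8  12.5  37.   82.7] mean [454.2 283.5] z [36.7 48.3 56.9] ang 174.51
h>30 [220 292   9  17  97] rect [416.3 104.2 257.6  37.5  75.3] mean [445.8 215.1] z [35.5 49.2 58.9] ang 69.75
h>30 [276 295  80  19 840] rect [442.9   2.3 152.8 116.3  60.2] mean [442.6   1.6] z [44.2 57.4 70.6] ang 96.59
h>30 [386 308  64  18 652] rect [ 410.1 -160.4   46.4  299.4    8.3] mean [ 420.9 -236.7] z [45.4 57.1 70.1] ang -93.54
probe [276 295  80  19 839] rect [442.9   2.3 152.8 116.3  60.2] mean [442.5   1.6] z [44.2 57.4 70.6] ang 96.57
probe [386 308  64  18 652] rect [ 410.1 -160.4   46.4  299.4    8.3] mean [ 420.9 -236.7] z [45.4 57.1 70.1] ang -93.54
dark [194 289  11  17 105] rect [454.6 283.1  11.5  37.6  83.9] mean [454.  282.1] z [ 8.1 44.7 56.3] ang 173.74
dark [221 292  10  17 107] rect [406.3 111.  265.8  37.7  69.6] mean [446.3 216.5] z [ 9.6 47.3 56.8] ang 68.42
dark [278 304  22   7  96] rect [435.8  65.3  14.2  50.    8.9] mean [435.5  69.8] z [50.3 54.7 61.3] ang -80.3
dark [387 309  25  14 123] rect [ 429.4 -193.9   53.3   30.3   70.3] mean [ 425.7 -193.4] z [28.1 54.8 60.1] ang 83.25
rest [191 284  42  33 882] rect [430.8 141.8 333.8  68.9  79.2] mean [449.7 251. ] z [ 4.4  9.3 54.3] ang -103.9
rail50 [ 253  207  163   46 2976] rect [519.7 -39.2 306.6 383.9   1.8] mean [632.8 -42.6] z [60.7 82.2 88.7] ang 91.37
rail78 [ 253  207  163   44 2294] rect [519.7 -39.2 306.6 383.9   1.8] mean [634.  -40.9] z [78.9 83.7 89.3] ang 91.36
(317, 304) [443.7  -1.2  61.3] [93 94 96]
(418, 317) [ 420.2 -238.    54.8] [95 96 98]
(214, 300) [450.2 252.9   6.8] [71 77 78]
(300, 212) [657.9  44.5  88.4] [ 98  97 103]
(270, 235) [602.8 114.6  77.2] [90 92 95]
```

View pics/c0.png

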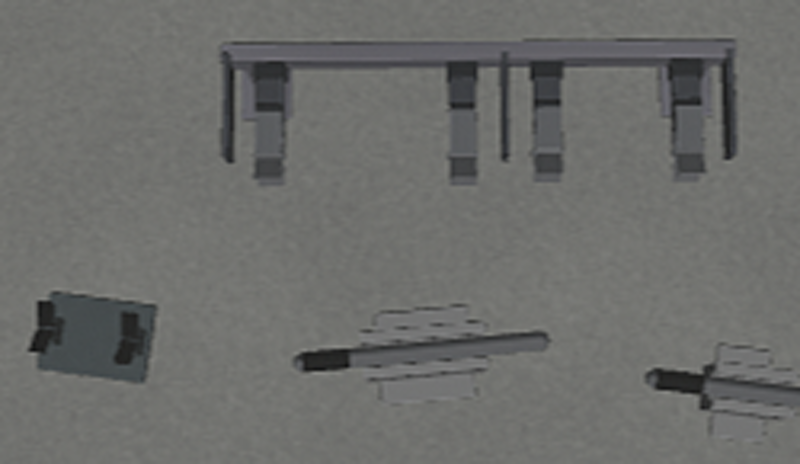

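```bash
cat >> h.py <<'E'
def cast(n,uv,z):
    c=env.camera_params(n);K=np.array(c['intrinsics']);T=np.array(c['T'])
    uv=np.atleast_2d(np.asarray(uv,float))
    r=np.c_[(uv[:,0]-K[0,2])/K[0,0],-(uv[:,1]-K[1,2])/K[1,1],-np.ones(len(uv))]@T[:3,:3].T
    o=T[:3,3];return (o+r*((z-o[2])/r[:,2])[:,None])[:,:2]
def axis(Q):
    mu=Q.mean(0);_,_,V=np.linalg.svd(Q-mu,full_matrices=False);d=V[0]*np.sign(V[0,1])
    t=(Q-mu)@d;return mu+d*(t.max()+t.min())/2,d,t.max()-t.min(),np.degrees(np.arctan2(-d[0],d[1]))
E
python3 - <<'E'
from h import *
z=np.load('top0.npz');im=z['im'];P=z['P'];Z=P[...,2]
g=cv2.cvtColor(im,cv2.COLOR_RGB2GRAY)
print('col317',g[290:322,330]);print('col425',g[300:332,430])
def big(m,roi):
    mm=np.zeros(g.shape,np.uint8);u0,v0,u1,v1=roi;mm[v0:v1,u0:u1]=m[v0:v1,u0:u1]
    n,l,s,c=cv2.connectedComponentsWithStats(mm);i=1+np.argmax(s[1:,4]);v,u=np.nonzero(l==i);return np.c_[u,v],s[i]
for nm,roi in(('long',(270,292,360,316)),('short',(383,305,455,328))):
    for th in(90,97,103):
        uv,s=big(g<th,roi);print(nm,th,s,[np.round(x,2) for x in axis(cast('top',uv,50))])
# rest foot plate
uv,s=big((Z>4),(185,284,240,320))
fp=cast('top',uv,8);print('foot',s,cv2.minAreaRect(fp.astype(np.float32)))
for roi in((190,286,207,308),(217,288,232,312)):
    uv,s=big(g<60,roi);print('vee',s,cast('top',uv,50).mean(0))
# rail bar
uv,s=big((Z>50),(246,202,422,218));
# edges: column profiles
for u in(265,285,310,350,380,400): print(u,g[204:220,u])
for u in(266,270,273,326,330,333,352,356,359,397,401,404): print(u,g[236:256,u])
for v in(225,235): print(v,g[v,250:420])
E
```

```text
col317 [ 89 115 108 113 118  98 119 116 123  82  90  54  75  97  95  92  95 114
 115 119 109  91 118 117 116 116 116 117 118 100 115 113]
col425 [113 113 114 116 117 120 120 119 115 117  87 116 117 121  83  79  57  78
  97  93  92  93 115 115 119 105 111 114 113 112 112 112]
long 90 [277 298  80  13 285] [array([446.69,   0.63]), array([-0.14,  0.99]), np.float64(187.59), np.float64(8.14)]
long 97 [276 298  81  14 510] [array([443.49,   1.14]), array([-0.12,  0.99]), np.float64(190.09), np.float64(6.68)]
long 103 [276 298  82  14 563] [array([4.4358e+02, 1.8000e-01]), array([-0.12,  0.99]), np.float64(192.37), np.float64(6.71)]
short 90 [387 308  64  15 264] [array([ 423.94, -239.81]), array([0.05, 1.  ]), np.float64(147.87), np.float64(-3.13)]
short 97 [386 308  65  18 472] [array([ 420.42, -238.5 ]), array([0.1, 1. ]), np.float64(150.39), np.float64(-5.67)]
short 103 [386 305  65  23 529] [array([ 420.65, -238.52]), array([0.1 , 0.99]), np.float64(150.39), np.float64(-5.73)]
foot [193 284  40  33 854] ((450.2882080078125, 255.643310546875), (95.11869812011719, 69.12655639648438), 8
[... 2279 characters left out ...]
 115]
235 [113 113 114 101  75  69  56  37  92 116 113 112 112 111 102  94  90  91
  92  92  92  95  90  80 102 119 116 112 110 114 119 116 114 115 117 116
 113 114 114 113 114 114 115 117 117 113 110 112 116 115 115 113 113 116
 118 117 114 114 115 112 110 114 117 115 113 114 116 116 116 114 111 110
 109 109 111 106  94  90  92  93  92  92  93  93 105 112 111 108 109 111
 119  85  45  67 100 116 112 111 115 116 118  92  78  95  91  92  92  92
  93  92 104 112 110 110 109 110 111 113 112 112 111 112 115 115 113 114
 113 112 113 114 114 109 108 108 112 113 109 109 112 112 113 114 112 116
  94  45  72  95  93  92  91  91  93  92  99 112 117 118 119 120  99  55
  34  54  71 101 117 113 114 115]
```

Run:
```python
from h import *
z=np.load('top0.npz');im=z['im'];g=cv2.cvtColor(im,cv2.COLOR_RGB2GRAY)
print(g[211,248:262],g[210,406:422]); print(g[246,258:280],g[246,320:340],g[246,346:364],g[246,390:410])
f=cast('top',[(265,213.6),(285,213.5),(310,213.5),(380,212.6),(400,212.5)],85)
b=cast('top',[(265,207.6),(285,207.6),(310,207.6),(350,206.6),(380,206.6),(400,206.6)],85)
for e in(f,b):
    p=np.polyfit(e[:,1],e[:,0],1);print('bar',p,np.degrees(np.arctan(-p[0])))
print('mouth',cast('top',[(269,249.7),(330,249.6),(356,248.7),(401,248.6)],86))
print('clip arms',cast('top',[(269,235),(329.5,235),(355.3,235)],76))
print('cheek',cast('top',[(342,225),(342,235)],87))
m=(g<103)
for nm,rois in(('long',((270,300,300,314),(338,296,360,310))),('short',((383,306,404,320),(436,312,455,328)))):
    C=[]
    for (u0,v0,u1,v1) in rois:
        mm=np.zeros(g.shape,np.uint8);mm[v0:v1,u0:u1]=m[v0:v1,u0:u1]
        n,l,s,c=cv2.connectedComponentsWithStats(mm);i=1+np.argmax(s[1:,4]);v,u=np.nonzero(l==i)
        q=cast('top',np.c_[u,v],50);C.append(q.mean(0));print(nm,s[i],q.mean(0),'yrange',q[:,1].min(),q[:,1].max())
    d=C[0]-C[1];print('ang',np.degrees(np.arctan2(-d[0],d[1])),'slope',d[0]/d[1])
```

```text
[114 115 114 113 113 104  75  51  83 104 100  99  99  99] [100  99  98 100 100  88  71  72  83 106 115 114 112 112 114 115]
[115 113 112 112 111 112  88  62  65  68  68  68  67  65  63  93 116 111
 111 112 117 116] [112 114 114 115 122  97  61  67  68  69  68  66  64  79 105 114 113 116
 115 115] [114 112 111 111 115 101  72  64  66  68  68  69  68  65  75 102 114 114] [110 114 115 115 106  95  80  63  67  67  69  68  69  65  61  96 119 114
 112 111]
bar [-3.23186589e-02  6.56757964e+02] 1.851078451968552
bar [-3.25662653e-02  6.71449815e+02] 1.8652503370626166
mouth [[ 565.88459939  114.55076108]
 [ 569.63171495  -28.63004324]
 [ 573.25851076  -89.44574463]
 [ 576.06714961 -194.51413193]]
clip arms [[602.92494555 117.1279685 ]
 [606.37524258 -26.80394344]
 [607.84201293 -87.99144676]]
cheek [[629.01184517 -55.69741059]
 [604.95895304 -56.10367668]]
long [276 302  24  10 156] [435.78931066  66.89929869] yrange 41.20265708067532 95.82105501631233
long [338 298  20   8 122] [451.93935083 -71.43286242] yrange -95.44252822313868 -50.49943037792346
ang 6.659037611967955 slope -0.11674826765143655
short [386 310  18  10 120] [ 426.7971651  -185.50526442] yrange -203.77293161897867 -163.88832677979858
short [436 316  15   8  95] [ 415.96687225 -296.23325871] yrange -313.4439262106462 -280.7132397682601
ang -5.586324696249857 slope 0.09780988918684291
```

Call:
apply_moves:
  plan:
    - {"grip":-1,"delta_pos":[4,4,0],"twist":[0,0,0.14]}
    - {"grip":-1,"delta_pos":[8,8,0],"twist":[0,0,0.28]}
    - {"grip":-1,"delta_pos":[11,12,0],"twist":[0,0,0.42]}
    - {"grip":-1,"delta_pos":[14,16,0],"twist":[0,0,0.56]}
    - {"grip":-1,"delta_pos":[17,20,-2],"twist":[0,0,0.7]}
    - {"grip":-1,"delta_pos":[20,24,-4],"twist":[0,0,0.84]}
    - {"grip":-1,"delta_pos":[23,27,-6],"twist":[0,0,0.98]}
    - {"grip":-1,"delta_pos":[23.5,29.5,-8],"twist":[0,0,1.12]}
  squeeze: 100

```text
t: 0.9
ee_pos: [420.9, -301.5, 173.4]
tool_rot: [[0.146, 0.989, 0.003], [0.989, -0.146, -0.002], [-0.001, 0.003, -1.0]]
ft_force: [0.5, -1.3, -0.1]
finger_gap: 85.1
finger_force: 0.0
```

Call:
apply_moves:
  plan:
    - {"grip":-0.5,"delta_pos":[-0.24,0.7,-4],"twist":[0,0,0.055]}
    - {"grip":-0.5,"delta_pos":[-0.24,0.7,-8],"twist":[0,0,0.055]}
    - {"grip":-0.5,"delta_pos":[-0.24,0.7,-11],"twist":[0,0,0.055]}
    - {"grip":-0.5,"delta_pos":[-0.24,0.7,-12],"twist":[0,0,0.055]}
    - {"grip":-0.5,"delta_pos":[-0.24,0.7,-12],"twist":[0,0,0.055]}
    - {"grip":1,"delta_pos":[-0.24,0.7,-12],"twist":[0,0,0.055]}
    - {"grip":1,"delta_pos":[-0.24,0.7,-12],"twist":[0,0,0.055]}
    - {"grip":1,"delta_pos":[-0.24,0.7,-12],"twist":[0,0,0.055]}

```text
t: 1.7
ee_pos: [416.7, -296.2, 54.6]
tool_rot: [[0.098, 0.995, 0.002], [0.995, -0.098, -0.001], [-0.001, 0.002, -1.0]]
ft_force: [0.6, 0.3, -0.3]
finger_gap: 20.6
finger_force: 0.0
```

Run:
```python
from h import *
q=cast('top',[(202.2,286.3),(233.4,289.7),(230.3,314.4),(197.5,310)],8);print(q,q.mean(0))
s=env.state();print(s['ee_pos'],s['finger_gap'],s['finger_force'],s['ft_force'])
im,d=grab('top','t1');cv2.imwrite('pics/t1c.png',cv2.resize(im[280:340,340:480],None,fx=4,fy=4)[:,:,::-1])
```

```text
[[482.94092317 284.04325719]
 [476.57042186 206.30397548]
 [416.19371212 210.5313025 ]
 [424.68760427 291.7043696 ]] [450.09816536 248.14572619]
[ 416.69805583 -296.15558469   54.6272827 ] 20.620004949137815 0.0 [ 0.6457253   0.31694612 -0.30940619]
```

View pics/t1c.png

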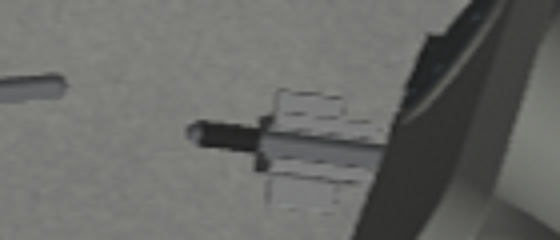

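Call:
apply_moves:
  plan:
    - {"grip":1,"delta_pos":[0,0,0],"twist":[0,0,0]}
    - {"grip":1,"delta_pos":[0,0,0],"twist":[0,0,0]}
    - {"grip":1,"delta_pos":[0,0,0],"twist":[0,0,0]}
    - {"grip":1,"delta_pos":[0,0,1],"twist":[0,0,0]}
    - {"grip":1,"delta_pos":[0,0,2.5],"twist":[0,0,0]}
    - {"grip":1,"delta_pos":[0,0,4.5],"twist":[0,0,0]}
    - {"grip":1,"delta_pos":[0,0,6.5],"twist":[0,0,0]}
    - {"grip":1,"delta_pos":[0,0,8],"twist":[0,0,0]}

```text
t: 2.55
ee_pos: [416.1, -295.5, 135.0]
tool_rot: [[0.098, 0.995, 0.001], [0.995, -0.098, -0.0], [-0.0, 0.001, -1.0]]
ft_force: [-0.4, -0.3, -1.9]
finger_gap: 11.0
finger_force: 97.7
```

Call:
apply_moves:
  plan:
    - {"grip":1,"delta_pos":[0.2,3,0],"twist":[0,0,0]}
    - {"grip":1,"delta_pos":[0.5,7,0],"twist":[0,0,0]}
    - {"grip":1,"delta_pos":[0.8,11.5,0],"twist":[0,0,0]}
    - {"grip":1,"delta_pos":[1,16,0],"twist":[0,0,0]}
    - {"grip":1,"delta_pos":[1.3,20.5,0],"twist":[0,0,0]}
    - {"grip":1,"delta_pos":[1.6,25,0],"twist":[0,0,0]}
    - {"grip":1,"delta_pos":[1.9,29.5,0],"twist":[0,0,0]}
    - {"grip":1,"delta_pos":[2.1,34,0],"twist":[0,0,0]}

```text
t: 3.35
ee_pos: [436.8, 46.3, 134.0]
tool_rot: [[0.098, 0.995, 0.001], [0.995, -0.098, 0.0], [0.0, 0.001, -1.0]]
ft_force: [0.7, -0.1, -1.8]
finger_gap: 10.9
finger_force: 97.7
```

Call:
apply_moves:
  plan:
    - {"grip":1,"delta_pos":[0.3,4.5,0],"twist":[0,0,0]}
    - {"grip":1,"delta_pos":[0.5,8.5,0],"twist":[0,0,0]}
    - {"grip":1,"delta_pos":[0.7,11.5,0],"twist":[0,0,0]}
    - {"grip":1,"delta_pos":[0.73,13.7,0],"twist":[0,0,0]}
    - {"grip":1,"delta_pos":[0.73,14.7,0],"twist":[0,0,0]}
    - {"grip":1,"delta_pos":[0.73,14.7,0],"twist":[0,0,0]}
    - {"grip":1,"delta_pos":[0.73,14.7,0],"twist":[0,0,0]}

```text
t: 4.05
ee_pos: [443.9, 190.7, 133.3]
tool_rot: [[0.098, 0.995, -0.0], [0.995, -0.098, -0.0], [-0.001, -0.0, -1.0]]
ft_force: [0.3, -0.1, -0.9]
finger_gap: 10.7
finger_force: 97.7
```

Run:
```python
from h import *
s=env.state();print(s['t'],s['ee_pos'],s['finger_gap'],s['finger_force'],s['ft_force'],s['joints'])
im,d=grab('top','t2');im2,d=grab('scene','s2')
a=cv2.resize(im[260:340,180:340],None,fx=4,fy=4);b=cv2.resize(im2[160:260,340:500],None,fx=4,fy=4)[:280]
cv2.imwrite('pics/t2c.png',np.vstack([a,b])[:600,:,::-1])
```

```text
4.05 [443.94340526 190.73532905 133.32470921] 10.697243850348555 97.71753430366516 [ 0.31133185 -0.06705951 -0.94818457] [ 2.30824232e+01  1.69758797e+01  1.16638370e+02 -2.09109964e-02
  4.64227166e+01  2.86995903e+01]
```

View pics/t2c.png

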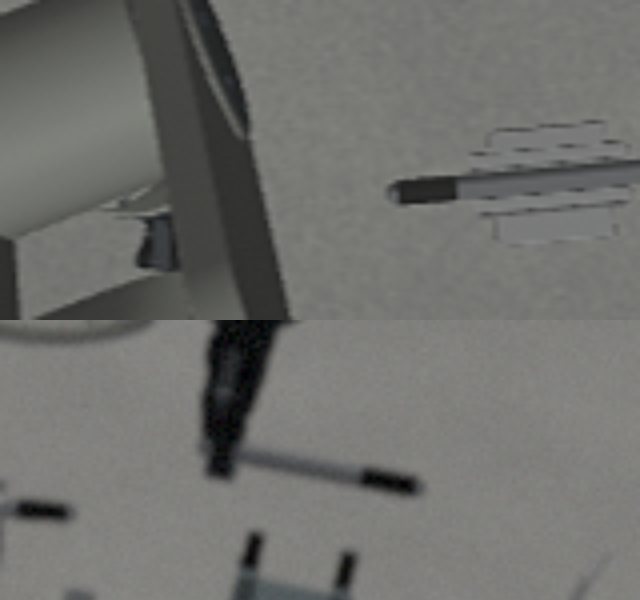

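Call:
apply_moves:
  plan:
    - {"grip":1,"delta_pos":[0,0,-3],"twist":[0,0,0]}
    - {"grip":1,"delta_pos":[0,0,-5.5],"twist":[0,0,0]}
    - {"grip":1,"delta_pos":[0,0,-7],"twist":[0,0,0]}
    - {"grip":1,"delta_pos":[0,0,-7.6],"twist":[0,0,0]}
    - {"grip":1,"delta_pos":[0,0,-8],"twist":[0,0,0]}
    - {"grip":1,"delta_pos":[0,0,-8],"twist":[0,0,0]}

```text
t: 4.75
ee_pos: [443.8, 190.5, 53.9]
tool_rot: [[0.098, 0.995, -0.001], [0.995, -0.098, -0.001], [-0.001, -0.001, -1.0]]
ft_force: [-5.1, -5.6, 9.6]
finger_gap: 10.8
finger_force: 98.8
```

Call:
apply_moves:
  plan:
    - {"grip":-0.3,"delta_pos":[0,0,0],"twist":[0,0,0]}
    - {"grip":-0.3,"delta_pos":[0,0,0],"twist":[0,0,0]}
    - {"grip":-0.3,"delta_pos":[0,0,0],"twist":[0,0,0]}
    - {"grip":-0.3,"delta_pos":[0,0,0],"twist":[0,0,0]}
    - {"grip":-0.3,"delta_pos":[0,0,2],"twist":[0,0,0]}
    - {"grip":-0.3,"delta_pos":[0,0,5],"twist":[0,0,0]}
    - {"grip":-0.3,"delta_pos":[0,0,10],"twist":[0,0,0]}
    - {"grip":-0.3,"delta_pos":[0,-4,15],"twist":[0,0,0]}

```text
t: 5.55
ee_pos: [445.2, 162.0, 194.7]
tool_rot: [[0.096, 0.995, 0.002], [0.995, -0.096, 0.001], [0.002, 0.002, -1.0]]
ft_force: [1.2, 0.1, -0.0]
finger_gap: 55.7
finger_force: 0.0
```

Run:
```python
from h import *
s=env.state();print(s['t'],s['ee_pos'],s['finger_gap'])
im,d=grab('top','t3');im2,d=grab('scene','s3')
a=cv2.resize(im[260:340,180:340],None,fx=4,fy=4);b=cv2.resize(im2[180:260,350:510],None,fx=4,fy=4)[:280]
cv2.imwrite('pics/t3c.png',np.vstack([a,b])[:600,:,::-1])
```

```text
5.55 [445.16174287 162.01205213 194.73806415] 55.65627288872551
```

View pics/t3c.png

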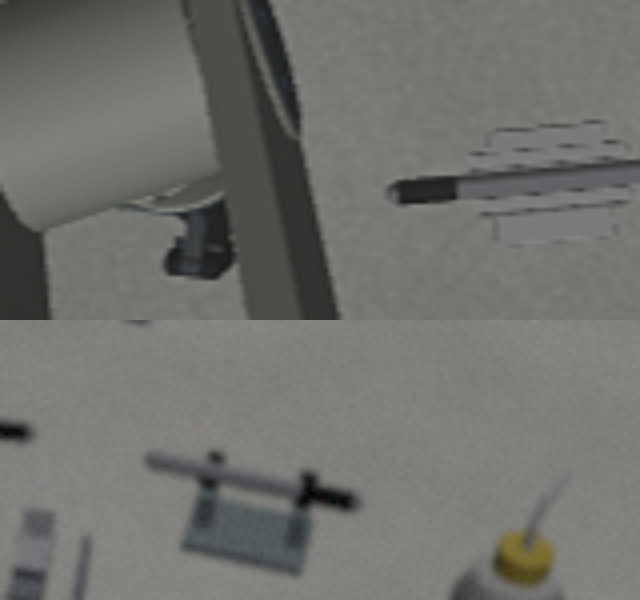

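Run:
```python
from h import *
q=cast('scene',[(386.6,214.8),(439.7,225.6)],50);d=q[1]-q[0];print(q,q.mean(0),np.linalg.norm(d),np.degrees(np.arctan2(-d[0],d[1])))
# check scene vs top calibration on the undisturbed long probe's sleeve end
im=cv2.imread('pics/s3.png');g=cv2.cvtColor(im,cv2.COLOR_BGR2GRAY)
m=np.zeros_like(g);m[195:222,340:365]=g[195:222,340:365]<50
v,u=np.nonzero(m);print('long sleeve end px',u.max(),v[u==u.max()],cast('scene',[(u.max()+.5,v[u==u.max()].mean())],50))
m[:]=0;m[215:235,420:445]=g[215:235,420:445]<50
v,u=np.nonzero(m);print('short sleeve end',u.max(),cast('scene',[(u.max()+.5,v[u==u.max()].mean())],50))
```

```text
[[441.1532611  175.41707219]
 [453.99467966 320.38402499]] [447.57397038 247.90054859] 145.5345987506318 -5.062144518914316
long sleeve end px 356 [208] [[430.33180069  88.95440593]]
short sleeve end 437 [[452.79523244 314.52180198]]
```

Call:
apply_moves:
  plan:
    - {"grip":-0.3,"delta_pos":[0.5,4.5,-2],"twist":[0,0,0]}
    - {"grip":-0.3,"delta_pos":[0.55,8.5,-4],"twist":[0,0,0]}
    - {"grip":-0.3,"delta_pos":[0.55,9.55,-8],"twist":[0,0,0]}
    - {"grip":-0.3,"delta_pos":[0.55,9.55,-12],"twist":[0,0,0]}
    - {"grip":-0.3,"delta_pos":[0.55,9.55,-15],"twist":[0,0,0]}
    - {"grip":-0.3,"delta_pos":[0.55,9.55,-15],"twist":[0,0,0]}
    - {"grip":1,"delta_pos":[0.55,9.55,-15],"twist":[0,0,0]}
    - {"grip":1,"delta_pos":[0.55,9.55,-15],"twist":[0,0,0]}

```text
t: 6.45
ee_pos: [450.7, 256.3, 43.7]
tool_rot: [[0.098, 0.995, 0.002], [0.995, -0.098, 0.001], [0.001, 0.002, -1.0]]
ft_force: [0.2, 0.4, -0.1]
finger_gap: 26.9
finger_force: 0.0
```

Call:
apply_moves:
  plan:
    - {"grip":1,"delta_pos":[0,0,0],"twist":[0,0,0]}
    - {"grip":1,"delta_pos":[0,0,0],"twist":[0,0,0]}
    - {"grip":1,"delta_pos":[0,0,0],"twist":[0,0,0]}
    - {"grip":1,"delta_pos":[0,0,0],"twist":[0,0,0]}
    - {"grip":1,"delta_pos":[0,0,1],"twist":[0,0,0]}
    - {"grip":1,"delta_pos":[0,0,3],"twist":[0,0,0]}
    - {"grip":1,"delta_pos":[0,0,6],"twist":[0,0,0]}
    - {"grip":1,"delta_pos":[0,0,8],"twist":[0,0,0]}

```text
t: 7.25
ee_pos: [450.6, 256.0, 125.3]
tool_rot: [[0.098, 0.995, 0.003], [0.995, -0.098, 0.001], [0.002, 0.002, -1.0]]
ft_force: [1.0, -0.1, -0.6]
finger_gap: 11.6
finger_force: 97.3
```

Call:
apply_moves:
  plan:
    - {"grip":1,"delta_pos":[0,0,-3],"twist":[0,0,0]}
    - {"grip":1,"delta_pos":[0,0,-6],"twist":[0,0,0]}
    - {"grip":1,"delta_pos":[0,0,-7.4],"twist":[0,0,0]}
    - {"grip":1,"delta_pos":[0,0,-8],"twist":[0,0,0]}
    - {"grip":1,"delta_pos":[0,0,-8],"twist":[0,0,0]}
    - {"grip":0.2,"delta_pos":[0,0,-8],"twist":[0,0,0]}
    - {"grip":0.2,"delta_pos":[0,0,-8],"twist":[0,0,0]}
    - {"grip":0.2,"delta_pos":[0,0,-8],"twist":[0,0,0]}

```text
t: 8.05
ee_pos: [450.2, 256.0, 42.9]
tool_rot: [[0.098, 0.995, 0.001], [0.995, -0.098, 0.0], [0.001, 0.001, -1.0]]
ft_force: [1.1, -0.5, -0.5]
finger_gap: 34.2
finger_force: 0.0
```

Call:
apply_moves:
  plan:
    - {"grip":0.2,"delta_pos":[-0.05,-0.9,1.0],"twist":[0,0,0]}
    - {"grip":0.2,"delta_pos":[-0.05,-0.9,1.0],"twist":[0,0,0]}
    - {"grip":1,"delta_pos":[-0.05,-0.9,1.0],"twist":[0,0,0]}
    - {"grip":1,"delta_pos":[-0.05,-0.9,1.0],"twist":[0,0,0]}
    - {"grip":1,"delta_pos":[-0.05,-0.9,1.0],"twist":[0,0,0]}
    - {"grip":1,"delta_pos":[-0.05,-0.9,1.0],"twist":[0,0,0]}
    - {"grip":1,"delta_pos":[-0.05,-0.9,1.0],"twist":[0,0,0]}

```text
t: 8.75
ee_pos: [449.2, 246.7, 52.7]
tool_rot: [[0.098, 0.995, -0.0], [0.995, -0.098, -0.0], [-0.0, -0.0, -1.0]]
ft_force: [-2.8, -2.1, 10.4]
finger_gap: 11.3
finger_force: 97.5
```

Run:
```python
from h import *
s=env.state();print(s['t'],s['ee_pos'],s['finger_gap'],s['finger_force'],s['ft_force'])
```

```text
8.75 [449.19560138 246.70429565  52.74119538] 11.300276263137478 97.52960801124573 [-2.8108457 -2.0754673 10.4401939]
```

Call:
apply_moves:
  plan:
    - {"grip":1,"delta_pos":[0,0,2],"twist":[0,0,0]}
    - {"grip":1,"delta_pos":[0,0,5],"twist":[0,0,0]}
    - {"grip":1,"delta_pos":[0,-1,8],"twist":[0,0,0.02]}
    - {"grip":1,"delta_pos":[1.5,-4.5,8],"twist":[0,0,0.05]}
    - {"grip":1,"delta_pos":[3,-8.5,8],"twist":[0,0,0.09]}
    - {"grip":1,"delta_pos":[4.5,-12.5,8],"twist":[0,0,0.13]}
    - {"grip":1,"delta_pos":[6,-16.5,8],"twist":[0,0,0.13]}
    - {"grip":1,"delta_pos":[7,-20.5,8],"twist":[0,0,0.13]}

```text
t: 9.55
ee_pos: [520.0, 40.2, 132.2]
tool_rot: [[-0.032, 0.999, 0.0], [0.999, 0.032, 0.0], [0.0, 0.0, -1.0]]
ft_force: [0.5, -0.6, -0.9]
finger_gap: 11.2
finger_force: 97.9
```

Call:
apply_moves:
  plan:
    - {"grip":1,"delta_pos":[1,-4,0],"twist":[0,0,0]}
    - {"grip":1,"delta_pos":[2,-8,0],"twist":[0,0,0]}
    - {"grip":1,"delta_pos":[3,-12,0],"twist":[0,0,0]}
    - {"grip":1,"delta_pos":[3.8,-15.5,0],"twist":[0,0,0]}
    - {"grip":1,"delta_pos":[3.8,-17.5,0],"twist":[0,0,0]}
    - {"grip":1,"delta_pos":[3.8,-18.4,0],"twist":[0,0,0]}
    - {"grip":1,"delta_pos":[3.8,-18.4,0],"twist":[0,0,0]}
    - {"grip":1,"delta_pos":[3.8,-18.4,0],"twist":[0,0,0]}

```text
t: 10.35
ee_pos: [556.9, -141.3, 132.1]
tool_rot: [[-0.032, 0.999, -0.001], [0.999, 0.032, 0.001], [0.001, -0.001, -1.0]]
ft_force: [0.2, 0.7, -0.5]
finger_gap: 11.0
finger_force: 97.9
```

Run:
```python
from h import *
s=env.state();print(s['t'],s['ee_pos'],s['tool_rot'],s['finger_gap'],s['finger_force'],s['ft_force'],s['joints'])
im,d=grab('top','t4');im2,d=grab('scene','s4')
a=cv2.resize(im[195:275,250:440],None,fx=4,fy=4)
b=cv2.resize(im2[170:240,190:380],None,fx=4,fy=4)
cv2.imwrite('pics/t4c.png',np.vstack([a,b])[:600,:,::-1])
```

```text
10.35 [ 556.91947001 -141.33525371  132.06560817] [[-3.20616258e-02  9.99485646e-01 -7.04599780e-04]
 [ 9.99485745e-01  3.20619979e-02  5.23298681e-04]
 [ 5.45620397e-04 -6.87459630e-04 -9.99999615e-01]] 11.044239268734714 97.8725266456604 [ 0.20521634  0.66451156 -0.53304028] [-1.44001057e+01  2.40194755e+01  1.05578426e+02  2.46428777e-02
  5.04486601e+01 -1.62531270e+01]
```

View pics/t4c.png

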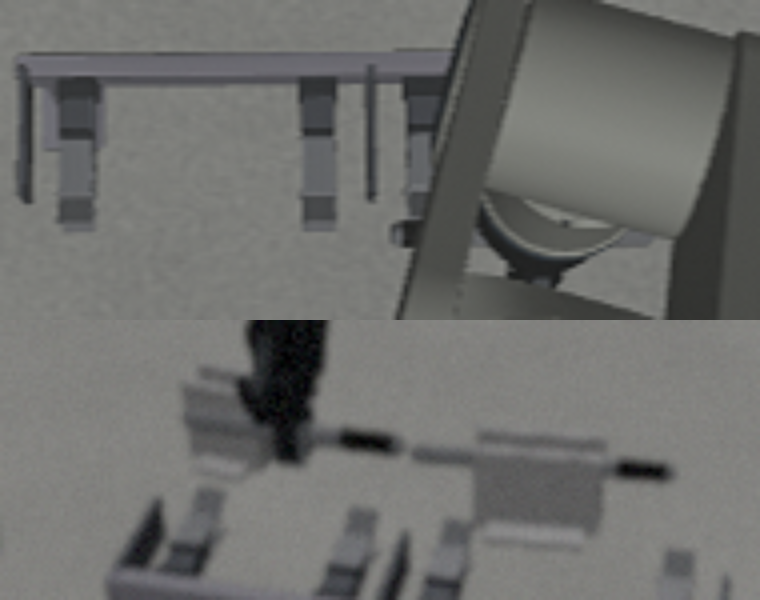

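Run:
```python
from h import *
print(cast('top',[(347.4,253)],129.5),cast('scene',[(290.6,200.7)],129.5))
print('cheek top ',cast('top',[(342.5,245)],87))
# mid cheek front top corner in scene crop (405,530)->; 
print(cast('scene',[(190+407/4,170+(532-320)/4)],87))
```

```text
[[555.65505671 -67.58913136]] [[550.28701361 -68.35016082]]
cheek top  [[581.10929551 -57.67808756]]
[[587.00696095 -55.87343139]]
```

Call:
apply_moves:
  plan:
    - {"grip":1,"delta_pos":[0,0,-2],"twist":[0,0,0]}
    - {"grip":1,"delta_pos":[0,0,-4],"twist":[0,0,0]}
    - {"grip":1,"delta_pos":[0,0,-5.5],"twist":[0,0,0]}
    - {"grip":1,"delta_pos":[0,0,-5.94],"twist":[0,0,0]}
    - {"grip":1,"delta_pos":[0,0,-5.94],"twist":[0,0,0]}
    - {"grip":1,"delta_pos":[0,0,-5.94],"twist":[0,0,0]}

```text
t: 11.05
ee_pos: [557.7, -142.1, 73.5]
tool_rot: [[-0.032, 0.999, 0.001], [0.999, 0.032, -0.0], [-0.0, 0.001, -1.0]]
ft_force: [0.5, 0.5, -0.5]
finger_gap: 11.1
finger_force: 97.9
```

Call:
apply_moves:
  plan:
    - {"grip":1,"delta_pos":[0.8,0.17,-0.05],"twist":[0,0,0]}
    - {"grip":1,"delta_pos":[1.6,0.2,-0.05],"twist":[0,0,0]}
    - {"grip":1,"delta_pos":[2.2,0.22,-0.05],"twist":[0,0,0]}
    - {"grip":1,"delta_pos":[2.5,0.23,-0.05],"twist":[0,0,0]}
    - {"grip":1,"delta_pos":[2.7,0.24,-0.05],"twist":[0,0,0]}
    - {"grip":1,"delta_pos":[2.9,0.25,-0.05],"twist":[0,0,0]}
    - {"grip":1,"delta_pos":[3.1,0.25,-0.05],"twist":[0,0,0]}
    - {"grip":1,"delta_pos":[3.1,0.25,-0.05],"twist":[0,0,0]}

```text
t: 11.85
ee_pos: [586.5, -139.6, 72.3]
tool_rot: [[-0.032, 0.999, -0.004], [0.999, 0.032, 0.001], [0.001, -0.004, -1.0]]
ft_force: [-6.3, 0.2, 7.0]
finger_gap: 11.2
finger_force: 98.4
```

Call:
apply_moves:
  plan:
    - {"grip":1,"delta_pos":[0.1,0,0],"twist":[0,0,0]}
    - {"grip":1,"delta_pos":[0.2,0.01,0],"twist":[0,0,0]}
    - {"grip":1,"delta_pos":[0.2,0.01,0],"twist":[0,0,0]}

```text
t: 12.15
ee_pos: [587.3, -139.5, 72.0]
tool_rot: [[-0.032, 0.999, -0.006], [0.999, 0.032, 0.001], [0.001, -0.006, -1.0]]
ft_force: [-11.2, -0.4, 7.5]
finger_gap: 11.0
finger_force: 98.5
```

Call:
apply_moves:
  plan:
    - {"grip":1,"delta_pos":[0.1,0,0],"twist":[0,0,0]}
    - {"grip":1,"delta_pos":[0.2,0.01,0],"twist":[0,0,0]}
    - {"grip":1,"delta_pos":[0.2,0.01,0],"twist":[0,0,0]}

```text
t: 12.45
ee_pos: [588.1, -139.3, 71.6]
tool_rot: [[-0.032, 0.999, -0.009], [0.999, 0.032, 0.001], [0.001, -0.009, -1.0]]
ft_force: [-13.2, -0.4, 7.0]
finger_gap: 11.0
finger_force: 98.7
```

Call:
apply_moves:
  plan:
    - {"grip":1,"delta_pos":[0.1,0,0.1],"twist":[0,0,0]}
    - {"grip":1,"delta_pos":[0.2,0.01,0.1],"twist":[0,0,0]}
    - {"grip":1,"delta_pos":[0.3,0.01,0.1],"twist":[0,0,0]}
    - {"grip":1,"delta_pos":[0.3,0.01,0.1],"twist":[0,0,0]}

```text
t: 12.85
ee_pos: [589.1, -139.0, 71.7]
tool_rot: [[-0.032, 0.999, -0.013], [0.999, 0.032, 0.002], [0.002, -0.013, -1.0]]
ft_force: [-17.9, -2.1, 4.5]
finger_gap: 10.9
finger_force: 98.6
```

Call:
apply_moves:
  plan:
    - {"grip":1,"delta_pos":[0.1,0,0],"twist":[0,0,0]}
    - {"grip":1,"delta_pos":[0.2,0.01,0],"twist":[0,0,0]}
    - {"grip":1,"delta_pos":[0.3,0.01,0],"twist":[0,0,0]}
    - {"grip":1,"delta_pos":[0.3,0.01,0],"twist":[0,0,0]}

```text
t: 13.25
ee_pos: [596.0, -139.0, 72.7]
tool_rot: [[-0.032, 0.999, -0.004], [0.999, 0.032, 0.001], [0.001, -0.004, -1.0]]
ft_force: [-1.2, 0.2, -1.0]
finger_gap: 11.1
finger_force: 98.4
```

Call:
apply_moves:
  plan:
    - {"grip":1,"delta_pos":[0.15,0,0],"twist":[0,0,0]}
    - {"grip":1,"delta_pos":[0.3,0.01,0],"twist":[0,0,0]}
    - {"grip":1,"delta_pos":[0.45,0.015,0],"twist":[0,0,0]}
    - {"grip":1,"delta_pos":[0.45,0.015,0],"twist":[0,0,0]}

```text
t: 13.65
ee_pos: [600.5, -139.3, 73.0]
tool_rot: [[-0.032, 0.999, -0.005], [0.999, 0.032, 0.0], [0.0, -0.005, -1.0]]
ft_force: [-9.9, -1.4, 4.3]
finger_gap: 10.8
finger_force: 99.2
```

Call:
apply_moves:
  plan:
    - {"grip":1,"delta_pos":[0.15,0,0],"twist":[0,0,0]}
    - {"grip":1,"delta_pos":[0.3,0.01,0],"twist":[0,0,0]}
    - {"grip":1,"delta_pos":[0.3,0.01,0],"twist":[0,0,0]}

```text
t: 13.95
ee_pos: [600.6, -139.2, 72.5]
tool_rot: [[-0.033, 0.999, -0.011], [0.999, 0.033, 0.001], [0.001, -0.011, -1.0]]
ft_force: [-19.0, -3.5, 9.8]
finger_gap: 10.5
finger_force: 99.9
```

Call:
apply_moves:
  plan:
    - {"grip":1,"delta_pos":[0.2,0,0.05],"twist":[0,0,0]}
    - {"grip":1,"delta_pos":[0.4,0,0.05],"twist":[0,0,0]}
    - {"grip":1,"delta_pos":[0.5,0,0.05],"twist":[0,0,0]}
    - {"grip":1,"delta_pos":[0.5,0,0.05],"twist":[0,0,0]}

```text
t: 14.35
ee_pos: [600.9, -139.1, 72.1]
tool_rot: [[-0.033, 0.999, -0.021], [0.999, 0.033, 0.002], [0.002, -0.021, -1.0]]
ft_force: [-35.1, -6.0, 19.7]
finger_gap: 11.0
finger_force: 101.3
```

Call:
apply_moves:
  plan:
    - {"grip":1,"delta_pos":[-0.5,0,0],"twist":[0,0,0]}
    - {"grip":1,"delta_pos":[-0.95,0,0],"twist":[0,0,0]}
    - {"grip":0.2,"delta_pos":[-0.95,0,0],"twist":[0,0,0]}
    - {"grip":0.2,"delta_pos":[-0.95,0,0],"twist":[0,0,0]}
    - {"grip":0.2,"delta_pos":[-0.95,0,0],"twist":[0,0,0]}
    - {"grip":0.2,"delta_pos":[-0.95,0,2],"twist":[0,0,0]}
    - {"grip":0.2,"delta_pos":[-0.95,0,5],"twist":[0,0,0]}
    - {"grip":0.2,"delta_pos":[-0.95,0,9],"twist":[0,0,0]}

```text
t: 15.15
ee_pos: [600.7, -138.7, 163.6]
tool_rot: [[-0.032, 0.999, -0.003], [0.999, 0.032, 0.001], [0.001, -0.002, -1.0]]
ft_force: [-0.1, -0.6, -0.3]
finger_gap: 34.4
finger_force: 0.0
```

Call:
apply_moves:
  plan:
    - {"grip":-0.3,"delta_pos":[-2,1,0],"twist":[0,0,0.02]}
    - {"grip":-0.3,"delta_pos":[-5,2.5,0],"twist":[0,0,0.04]}
    - {"grip":-0.3,"delta_pos":[-9,4.5,-1],"twist":[0,0,0.084]}
    - {"grip":-0.3,"delta_pos":[-12.5,6,-2],"twist":[0,0,0.084]}
    - {"grip":-0.3,"delta_pos":[-14.9,6.94,-4],"twist":[0,0,0.084]}
    - {"grip":-0.3,"delta_pos":[-14.9,6.94,-4],"twist":[0,0,0.084]}
    - {"grip":-0.3,"delta_pos":[-14.9,6.94,-4],"twist":[0,0,0.084]}
    - {"grip":-0.3,"delta_pos":[-14.9,6.94,-4],"twist":[0,0,0.084]}

```text
t: 15.95
ee_pos: [454.3, -70.0, 124.7]
tool_rot: [[-0.116, 0.993, 0.003], [0.993, 0.116, -0.0], [-0.001, 0.003, -1.0]]
ft_force: [1.1, -0.7, 0.3]
finger_gap: 55.5
finger_force: 0.0
```

Run:
```python
from h import *
s=env.state();print(s['t'],s['ee_pos'],s['tool_rot'][:,1],s['finger_gap'])
im,d=grab('top','t5');im2,d=grab('scene','s5')
a=cv2.resize(im[195:275,250:440],None,fx=4,fy=4)
b=cv2.resize(im2[170:240,190:380],None,fx=4,fy=4)
cv2.imwrite('pics/t5c.png',np.vstack([a,b])[:600,:,::-1])
```

```text
15.95 [454.25992301 -70.02624686 124.74549495] [0.99326893 0.1158039  0.00250931] 55.46836153563555
```

View pics/t5c.png

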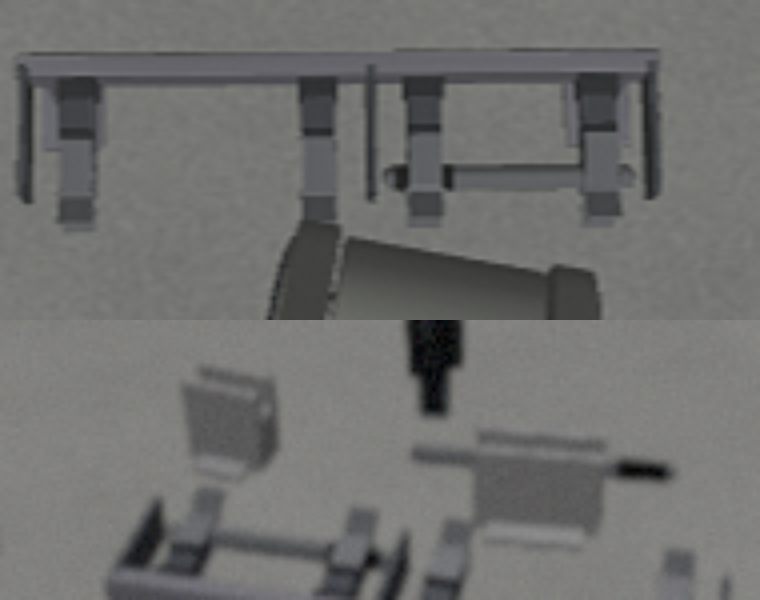

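Call:
apply_moves:
  plan:
    - {"grip":-0.3,"delta_pos":[-0.15,0.05,-3],"twist":[0,0,0]}
    - {"grip":-0.3,"delta_pos":[-0.15,0.05,-6],"twist":[0,0,0]}
    - {"grip":-0.3,"delta_pos":[-0.15,0.05,-7.1],"twist":[0,0,0]}
    - {"grip":0.2,"delta_pos":[-0.15,0.05,-7.1],"twist":[0,0,0]}
    - {"grip":1,"delta_pos":[-0.15,0.05,-7.1],"twist":[0,0,0]}
    - {"grip":1,"delta_pos":[-0.15,0.05,-7.1],"twist":[0,0,0]}
    - {"grip":1,"delta_pos":[-0.15,0.05,-7.1],"twist":[0,0,0]}
    - {"grip":1,"delta_pos":[-0.15,0.05,-7.1],"twist":[0,0,0]}

```text
t: 16.85
ee_pos: [451.8, -69.4, 53.9]
tool_rot: [[-0.116, 0.993, 0.002], [0.993, 0.116, -0.0], [-0.001, 0.002, -1.0]]
ft_force: [0.1, -1.3, 5.6]
finger_gap: 10.9
finger_force: 97.6
```

Call:
apply_moves:
  plan:
    - {"grip":1,"delta_pos":[0,0,0],"twist":[0,0,0]}
    - {"grip":1,"delta_pos":[0,0,0],"twist":[0,0,0]}

```text
t: 17.05
ee_pos: [451.7, -69.4, 53.8]
tool_rot: [[-0.116, 0.993, 0.002], [0.993, 0.116, -0.0], [-0.001, 0.002, -1.0]]
ft_force: [0.1, -1.6, 6.8]
finger_gap: 10.8
finger_force: 97.9
```

Call:
apply_moves:
  plan:
    - {"grip":1,"delta_pos":[0,0,1],"twist":[0,0,0]}
    - {"grip":1,"delta_pos":[0,0,3],"twist":[0,0,0]}
    - {"grip":1,"delta_pos":[0,0,6],"twist":[0,0,0]}
    - {"grip":1,"delta_pos":[0,1,8],"twist":[0,0,-0.03]}
    - {"grip":1,"delta_pos":[0,4,8],"twist":[0,0,-0.07]}
    - {"grip":1,"delta_pos":[-0.3,8,8],"twist":[0,0,-0.12]}
    - {"grip":1,"delta_pos":[-0.5,12,8],"twist":[0,0,-0.17]}
    - {"grip":1,"delta_pos":[-0.7,16,8],"twist":[0,0,-0.2145]}

```text
t: 17.85
ee_pos: [443.2, 92.2, 133.6]
tool_rot: [[0.101, 0.995, 0.0], [0.995, -0.101, 0.0], [0.0, 0.0, -1.0]]
ft_force: [0.3, -0.3, -0.7]
finger_gap: 11.0
finger_force: 97.8
```

Call:
apply_moves:
  plan:
    - {"grip":1,"delta_pos":[-0.1,4,0],"twist":[0,0,0]}
    - {"grip":1,"delta_pos":[-0.17,7,0],"twist":[0,0,0]}
    - {"grip":1,"delta_pos":[-0.17,8.3,0],"twist":[0,0,0]}
    - {"grip":1,"delta_pos":[-0.17,8.81,0],"twist":[0,0,0]}
    - {"grip":1,"delta_pos":[-0.17,8.81,0],"twist":[0,0,0]}
    - {"grip":1,"delta_pos":[-0.17,8.81,0],"twist":[0,0,0]}
    - {"grip":1,"delta_pos":[-0.17,8.81,0],"twist":[0,0,0]}

```text
t: 18.55
ee_pos: [442.1, 177.8, 132.9]
tool_rot: [[0.1, 0.995, -0.0], [0.995, -0.1, -0.0], [-0.0, -0.0, -1.0]]
ft_force: [-0.5, -0.8, -1.9]
finger_gap: 10.9
finger_force: 97.8
```

Call:
apply_moves:
  plan:
    - {"grip":1,"delta_pos":[0.06,0.08,-3],"twist":[0,0,0]}
    - {"grip":1,"delta_pos":[0.06,0.08,-5.5],"twist":[0,0,0]}
    - {"grip":1,"delta_pos":[0.06,0.08,-7],"twist":[0,0,0]}
    - {"grip":1,"delta_pos":[0.06,0.08,-7.6],"twist":[0,0,0]}
    - {"grip":1,"delta_pos":[0.06,0.08,-7.95],"twist":[0,0,0]}
    - {"grip":1,"delta_pos":[0.06,0.08,-7.95],"twist":[0,0,0]}

```text
t: 19.15
ee_pos: [442.6, 179.0, 53.7]
tool_rot: [[0.099, 0.995, -0.001], [0.995, -0.099, -0.001], [-0.001, -0.001, -1.0]]
ft_force: [-1.8, -2.7, 3.4]
finger_gap: 10.7
finger_force: 98.2
```

Call:
apply_moves:
  plan:
    - {"grip":0,"delta_pos":[0,0,0],"twist":[0,0,0]}
    - {"grip":0,"delta_pos":[0,0,0],"twist":[0,0,0]}
    - {"grip":0,"delta_pos":[0,0,0],"twist":[0,0,0]}
    - {"grip":0,"delta_pos":[0,0,2],"twist":[0,0,0]}
    - {"grip":0,"delta_pos":[0,0,5],"twist":[0,0,0]}
    - {"grip":0,"delta_pos":[0,0,7],"twist":[0,0,0]}
    - {"grip":0,"delta_pos":[0,0,7],"twist":[0,0,0]}

```text
t: 19.85
ee_pos: [444.5, 180.5, 126.1]
tool_rot: [[0.098, 0.995, 0.005], [0.995, -0.098, 0.002], [0.002, 0.005, -1.0]]
ft_force: [0.4, 0.6, -0.0]
finger_gap: 42.8
finger_force: 0.0
```

Run:
```python
from h import *
s=env.state();print(s['t'],s['ee_pos'],s['finger_gap'])
im2,d=grab('scene','s6')
cv2.imwrite('pics/s6c.png',cv2.resize(im2[180:260,350:510],None,fx=4,fy=4)[:,:,::-1])
g=cv2.cvtColor(im2,cv2.COLOR_RGB2GRAY);m=np.zeros_like(g);m[205:245,425:460]=g[205:245,425:460]<50
n,l,st,c=cv2.connectedComponentsWithStats(m);print(st[1:],c[1:])
v,u=np.nonzero(m);print('sleeve end',u.max(),cast('scene',[(u.max()+.5,v[u==u.max()].mean())],50))
```

```text
19.85 [444.49448987 180.50180332 126.074884  ] 42.766834782696314
[[427 219   1   1   1]
 [433 223  14   6  42]
 [425 225   2   2   4]] [[427.         219.        ]
 [439.57142857 225.69047619]
 [425.5        225.5       ]]
sleeve end 446 [[455.66283155 338.3670921 ]]
```

View pics/s6c.png

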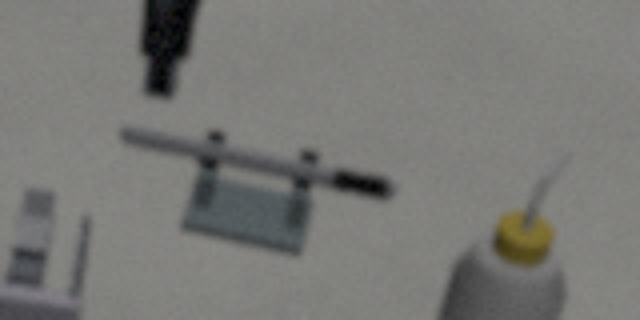

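Call:
apply_moves:
  plan:
    - {"grip":0,"delta_pos":[0.4,3.5,0],"twist":[0,0,0]}
    - {"grip":0,"delta_pos":[0.7,6.5,0],"twist":[0,0,0]}
    - {"grip":0,"delta_pos":[0.7,7.0,-2],"twist":[0,0,0]}
    - {"grip":0,"delta_pos":[0.7,7.0,-5],"twist":[0,0,0]}
    - {"grip":0,"delta_pos":[0.7,7.0,-7],"twist":[0,0,0]}
    - {"grip":0,"delta_pos":[0.7,7.0,-7],"twist":[0,0,0]}
    - {"grip":0,"delta_pos":[0.7,7.0,-7],"twist":[0,0,0]}

```text
t: 20.6
ee_pos: [449.1, 249.4, 52.8]
tool_rot: [[0.098, 0.995, -0.002], [0.995, -0.098, -0.001], [-0.001, -0.002, -1.0]]
ft_force: [-0.2, -0.4, -0.2]
finger_gap: 42.6
finger_force: 0.0
```

Call:
apply_moves:
  plan:
    - {"grip":1,"delta_pos":[0,0,0],"twist":[0,0,0]}
    - {"grip":1,"delta_pos":[0,0,0],"twist":[0,0,0]}
    - {"grip":1,"delta_pos":[0,0,0],"twist":[0,0,0]}
    - {"grip":1,"delta_pos":[0,0,0],"twist":[0,0,0]}
    - {"grip":1,"delta_pos":[0,0,0],"twist":[0,0,0]}
    - {"grip":1,"delta_pos":[0,0,2],"twist":[0,0,0]}
    - {"grip":1,"delta_pos":[0,0,5],"twist":[0,0,0]}
    - {"grip":1,"delta_pos":[0,0,8],"twist":[0,0,0]}

```text
t: 21.4
ee_pos: [449.5, 249.6, 134.8]
tool_rot: [[0.098, 0.995, 0.0], [0.995, -0.098, 0.0], [0.0, 0.0, -1.0]]
ft_force: [0.3, -0.1, -0.8]
finger_gap: 11.4
finger_force: 97.7
```

Call:
apply_moves:
  plan:
    - {"grip":1,"delta_pos":[1,-2,0],"twist":[0,0,0.03]}
    - {"grip":1,"delta_pos":[3,-6,0],"twist":[0,0,0.07]}
    - {"grip":1,"delta_pos":[5,-10,0],"twist":[0,0,0.11]}
    - {"grip":1,"delta_pos":[7,-14,0],"twist":[0,0,0.13]}
    - {"grip":1,"delta_pos":[9,-18,0],"twist":[0,0,0.13]}
    - {"grip":1,"delta_pos":[10,-20,0],"twist":[0,0,0.13]}
    - {"grip":1,"delta_pos":[10.1,-20.5,0],"twist":[0,0,0.13]}
    - {"grip":1,"delta_pos":[10.1,-20.5,0],"twist":[0,0,0.13]}

```text
t: 22.2
ee_pos: [550.6, 44.2, 133.8]
tool_rot: [[-0.03, 1.0, 0.0], [1.0, 0.03, 0.0], [0.0, 0.0, -1.0]]
ft_force: [0.7, -0.1, -0.5]
finger_gap: 11.1
finger_force: 97.7
```

Call:
apply_moves:
  plan:
    - {"grip":1,"delta_pos":[0,0,0],"twist":[0,0,0]}

```text
t: 22.3
ee_pos: [550.1, 45.5, 133.6]
tool_rot: [[-0.032, 0.999, -0.0], [0.999, 0.032, 0.0], [0.0, -0.0, -1.0]]
ft_force: [-0.2, -1.1, -1.4]
finger_gap: 10.7
finger_force: 97.7
```

Run:
```python
from h import *
s=env.state();print(s['t'],s['ee_pos'],s['finger_gap'],s['finger_force'],s['tool_rot'][:,1])
im,d=grab('top','t7');im2,d=grab('scene','s7')
a=cv2.resize(im[195:275,250:440],None,fx=4,fy=4)
b=cv2.resize(im2[170:240,210:400],None,fx=4,fy=4)
cv2.imwrite('pics/t7c.png',np.vstack([a,b])[:600,:,::-1])
```

```text
22.3 [550.09633451  45.4798185  133.63092548] 10.655499826712473 97.73870944976807 [ 9.99499509e-01  3.16337430e-02 -1.95201424e-04]
```

View pics/t7c.png

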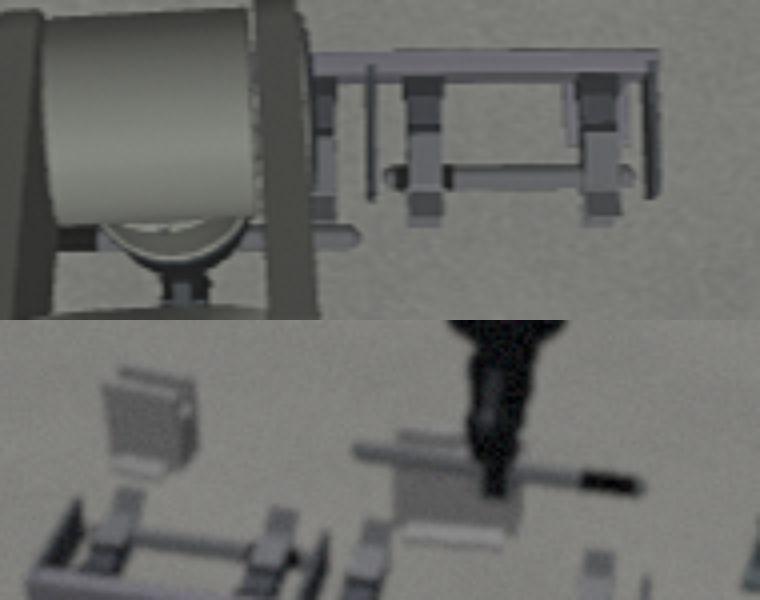

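Call:
apply_moves:
  plan:
    - {"grip":1,"delta_pos":[0,0.1,-2],"twist":[0,0,0]}
    - {"grip":1,"delta_pos":[0,0.1,-4],"twist":[0,0,0]}
    - {"grip":1,"delta_pos":[0,0.1,-5.5],"twist":[0,0,0]}
    - {"grip":1,"delta_pos":[0,0.1,-6.0],"twist":[0,0,0]}
    - {"grip":1,"delta_pos":[0,0.1,-6.0],"twist":[0,0,0]}
    - {"grip":1,"delta_pos":[0,0.1,-6.0],"twist":[0,0,0]}

```text
t: 23.0
ee_pos: [551.0, 46.2, 74.0]
tool_rot: [[-0.032, 0.999, 0.001], [0.999, 0.032, 0.0], [0.0, 0.001, -1.0]]
ft_force: [-0.4, 0.1, -1.3]
finger_gap: 10.7
finger_force: 97.7
```

Call:
apply_moves:
  plan:
    - {"grip":1,"delta_pos":[0.8,0.03,0],"twist":[0,0,0]}
    - {"grip":1,"delta_pos":[1.6,0.05,0],"twist":[0,0,0]}
    - {"grip":1,"delta_pos":[2.1,0.07,0],"twist":[0,0,0]}
    - {"grip":1,"delta_pos":[2.4,0.08,0],"twist":[0,0,0]}
    - {"grip":1,"delta_pos":[2.6,0.08,0],"twist":[0,0,0]}
    - {"grip":1,"delta_pos":[2.8,0.09,0],"twist":[0,0,0]}
    - {"grip":1,"delta_pos":[2.8,0.09,0],"twist":[0,0,0]}

```text
t: 23.7
ee_pos: [577.2, 46.5, 73.2]
tool_rot: [[-0.031, 1.0, -0.003], [1.0, 0.031, -0.0], [-0.0, -0.003, -1.0]]
ft_force: [-5.4, -0.5, 4.7]
finger_gap: 11.0
finger_force: 98.3
```

Call:
apply_moves:
  plan:
    - {"grip":1,"delta_pos":[0.15,0,0.05],"twist":[0,0,0]}
    - {"grip":1,"delta_pos":[0.3,0.01,0.05],"twist":[0,0,0]}
    - {"grip":1,"delta_pos":[0.45,0.01,0.05],"twist":[0,0,0]}
    - {"grip":1,"delta_pos":[0.45,0.01,0.05],"twist":[0,0,0]}

```text
t: 24.1
ee_pos: [579.9, 46.5, 73.4]
tool_rot: [[-0.031, 0.999, -0.007], [1.0, 0.031, -0.0], [-0.0, -0.007, -1.0]]
ft_force: [-12.0, 0.6, 10.1]
finger_gap: 11.0
finger_force: 98.8
```

Call:
apply_moves:
  plan:
    - {"grip":1,"delta_pos":[0.15,0,0.05],"twist":[0,0,0]}
    - {"grip":1,"delta_pos":[0.3,0.01,0.05],"twist":[0,0,0]}
    - {"grip":1,"delta_pos":[0.3,0.01,0.05],"twist":[0,0,0]}
    - {"grip":1,"delta_pos":[0.3,0.01,0.05],"twist":[0,0,0]}

```text
t: 24.5
ee_pos: [581.0, 46.5, 73.2]
tool_rot: [[-0.031, 0.999, -0.011], [1.0, 0.031, -0.001], [-0.0, -0.011, -1.0]]
ft_force: [-14.6, -0.1, 7.1]
finger_gap: 10.8
finger_force: 98.8
```

Call:
apply_moves:
  plan:
    - {"grip":1,"delta_pos":[0.15,0,0],"twist":[0,0,0]}
    - {"grip":1,"delta_pos":[0.3,0.01,0],"twist":[0,0,0]}
    - {"grip":1,"delta_pos":[0.3,0.01,0],"twist":[0,0,0]}
    - {"grip":1,"delta_pos":[0.3,0.01,0],"twist":[0,0,0]}

```text
t: 24.9
ee_pos: [584.5, 46.6, 73.3]
tool_rot: [[-0.031, 0.999, -0.01], [1.0, 0.031, -0.001], [-0.0, -0.01, -1.0]]
ft_force: [-12.7, -0.7, 6.3]
finger_gap: 10.8
finger_force: 98.7
```

Call:
apply_moves:
  plan:
    - {"grip":1,"delta_pos":[0.15,0,0],"twist":[0,0,0]}
    - {"grip":1,"delta_pos":[0.3,0.01,0],"twist":[0,0,0]}
    - {"grip":1,"delta_pos":[0.3,0.01,0],"twist":[0,0,0]}
    - {"grip":1,"delta_pos":[0.3,0.01,0],"twist":[0,0,0]}

```text
t: 25.3
ee_pos: [592.3, 47.0, 74.4]
tool_rot: [[-0.032, 1.0, 0.0], [1.0, 0.032, -0.0], [-0.0, 0.0, -1.0]]
ft_force: [0.3, 0.3, -0.3]
finger_gap: 10.8
finger_force: 98.1
```

Call:
apply_moves:
  plan:
    - {"grip":1,"delta_pos":[0.15,0,0],"twist":[0,0,0]}
    - {"grip":1,"delta_pos":[0.3,0.01,0],"twist":[0,0,0]}
    - {"grip":1,"delta_pos":[0.3,0.01,0],"twist":[0,0,0]}
    - {"grip":1,"delta_pos":[0.3,0.01,0],"twist":[0,0,0]}

```text
t: 25.7
ee_pos: [592.8, 47.0, 73.8]
tool_rot: [[-0.031, 0.999, -0.005], [1.0, 0.031, -0.0], [-0.0, -0.005, -1.0]]
ft_force: [-8.1, -0.6, 4.0]
finger_gap: 11.1
finger_force: 99.3
```

Snapped and touching the stops at 592.8; press steadily to about 35 N.

Call:
apply_moves:
  plan:
    - {"grip":1,"delta_pos":[0.2,0,0],"twist":[0,0,0]}
    - {"grip":1,"delta_pos":[0.4,0,0],"twist":[0,0,0]}
    - {"grip":1,"delta_pos":[0.6,0,0],"twist":[0,0,0]}
    - {"grip":1,"delta_pos":[0.75,0,0],"twist":[0,0,0]}
    - {"grip":1,"delta_pos":[0.75,0,0],"twist":[0,0,0]}

```text
t: 26.2
ee_pos: [593.2, 47.0, 73.2]
tool_rot: [[-0.031, 0.999, -0.02], [1.0, 0.031, -0.001], [-0.0, -0.02, -1.0]]
ft_force: [-33.6, 1.5, 26.9]
finger_gap: 11.1
finger_force: 102.4
```

Call:
apply_moves:
  plan:
    - {"grip":1,"delta_pos":[-0.5,0,0],"twist":[0,0,0]}
    - {"grip":1,"delta_pos":[-0.95,0,0],"twist":[0,0,0]}
    - {"grip":0.2,"delta_pos":[-0.95,0,0],"twist":[0,0,0]}
    - {"grip":0.2,"delta_pos":[-0.95,0,0],"twist":[0,0,0]}
    - {"grip":0.2,"delta_pos":[-0.95,0,0],"twist":[0,0,0]}
    - {"grip":0.2,"delta_pos":[-0.95,0,2],"twist":[0,0,0]}
    - {"grip":0.2,"delta_pos":[-0.95,0,5],"twist":[0,0,0]}
    - {"grip":0.2,"delta_pos":[-0.95,0,9],"twist":[0,0,0]}

```text
t: 27.0
ee_pos: [592.4, 47.0, 164.0]
tool_rot: [[-0.031, 1.0, -0.003], [1.0, 0.031, -0.0], [-0.0, -0.003, -1.0]]
ft_force: [1.6, -0.2, -0.4]
finger_gap: 34.3
finger_force: 0.0
```

Call:
apply_moves:
  plan:
    - {"grip":0.2,"delta_pos":[-4,0,2],"twist":[0,0,0]}
    - {"grip":0.2,"delta_pos":[-8,0,4],"twist":[0,0,0]}
    - {"grip":0.2,"delta_pos":[-12,0,6],"twist":[0,0,0]}
    - {"grip":0.2,"delta_pos":[-16,0,6],"twist":[0,0,0]}
    - {"grip":0.2,"delta_pos":[-18,0,6],"twist":[0,0,0]}
    - {"grip":0.2,"delta_pos":[-18,0,6],"twist":[0,0,0]}

```text
t: 27.6
ee_pos: [411.1, 47.1, 224.7]
tool_rot: [[-0.032, 0.999, -0.0], [0.999, 0.032, 0.0], [0.0, -0.0, -1.0]]
ft_force: [-0.6, -0.8, 0.9]
finger_gap: 34.1
finger_force: 0.0
```

Run:
```python
from h import *
s=env.state();print(s['t'],s['ee_pos'],s['ft_force'])
im,d=grab('top','t8');im2,d=grab('scene','s8')
a=cv2.resize(im[195:275,250:440],None,fx=4,fy=4)
b=cv2.resize(im2[190:260,210:400],None,fx=4,fy=4)
cv2.imwrite('pics/t8c.png',np.vstack([a,b])[:600,:,::-1])
```

```text
27.6 [411.06007259  47.05534075 224.6842031 ] [-0.63892949 -0.77793478  0.86365873]
```

View pics/t8c.png

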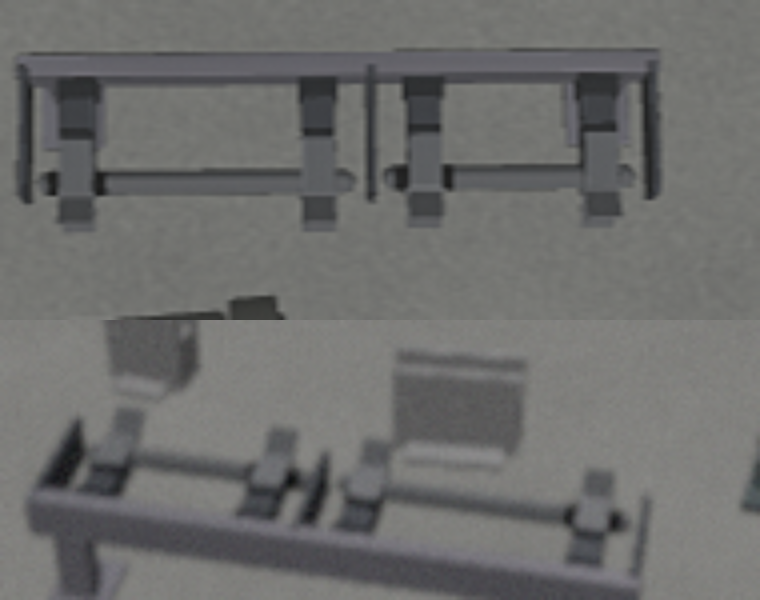

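Both probes sit parallel to the bar, centred between the cheeks and behind the jaws (long at crop v≈182, u 40–355; short at v≈177, u 385–635), and the robot is clear.

```bash
python3 -c "
from workcell import env
print(env.close_job())"
```

```text
the job is handed in; nothing more can be done
None
```

I pressed both probes into their own clip pairs until they snapped, then onto the hard stops with at most about 41 N at the wrist. I handed the job in at about 28 s; the hand-in returned no verdict, but in the last pictures both probes sit home, parallel to the rail, with the arm clear.

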